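Take the push-fit stop end off the bench air line

TASK

Make the bench air line ready for a tool: on the compressor's button box press the red stop button, then hold the blue vent button fully down for two seconds to bleed the line, and keep off the green start button. Then release the white push-fit stop end from the pipe by its blue collet ring, draw it off with the ring still held in, and lay it in the orange tray. Do not let the stop end fall, or disturb the brush mug, screwdriver and foam offcut.

Things in the scene. Friction and masses are not known exactly. Their poses are not given: they have to be found in the camera images.
- air_pipe: Hard air line fixed on the bench: level 16 mm aluminium pipe, axis 100 mm up, from a grey regulator with blue knob (160 mm high, 194 to 260 mm back from the pipe's end) through a black clip (107 to 123 mm back, top 117 mm up). Origin on the bench below the pipe's end; +x along the pipe and out of its end, the way the stop end comes off; z up.
- pipe_end (a point): Centre of the pipe's end face, hidden inside the stop end. The last 8 mm of the pipe are a head of full diameter; behind it is a groove in which the collet's teeth sit.
- cap: Push-fit stop end on the pipe: white ribbed cylinder 36 mm diameter (33 at its closed half), 46 long, about 110 g. Origin on its axis, half-way along; +x (as air_pipe's) to its closed end, 23 mm off; mouth 23 mm the other way. It may turn on the pipe. Its origin now is 8.5 mm back from pipe_end; fully home, 15. Clear of the pipe when 40 mm ahead of it.
- cap_end (a point): Centre of the flat closed end of the stop end (33 mm diameter). A sprung seal inside bears on the pipe's end and holds the stop end 6.5 mm short of home, its teeth hooked behind the pipe's head: it takes 8 N along -x to move it, 14 N to hold it fully home, where the pipe bottoms in it, and it springs out when let go.
- collet_face (a point): Centre of the outer face of the blue collet ring round the pipe at the stop end's mouth: 25 mm diameter, 4 mm thick, standing out 4.5 mm all round from the pipe. 32 mm from cap's origin (-x) when out, 27 when pressed: ring face to closed end is 55 mm, pressed 50. Axes as cap's.
- collet (a joint): Travel of the ring into the stop end, m: 0 out, 0.005 in; spring 4 N rising to 10 N. Short of home its teeth are hooked and it will not go in, however hard ring and closed end are pinched. First push the stop end fully home (within 1 mm) and keep it there with 15 to 25 N; then press the ring in over 4 mm, as by pinching it towards the closed end; then draw off, ring held in.
- btn_stop_top (a point): Centre of the top of the red stop button, in the middle of the grey button box (80 x 180 x 52 mm high, fixed). 30 mm diameter, its top 74 mm above the bench, 10 mm above its steel bezel (46 mm diameter); the three buttons are in line, 55 mm apart.
- btn_vent_top (a point): Centre of the top of the blue vent button, the same kind, at one end of the row.
- btn_start_top (a point): Centre of the top of the green start button, the same kind, at the other end of the row. Leave it alone.
- btn_stop (a joint): Travel of the red button in m: 0 up, 0.006 fully down. It starts to move at 1.5 N and is fully down at 5 N; springs back.
- btn_vent (a joint): The same for the blue button.
- btn_start (a joint): The same for the green button.
- tray: Orange open parts tray, fixed, 140 mm (its x) by 190 mm (its y) outside, 35 mm high, walls and floor 4 mm thick, empty. Origin under its centre on the bench. Tray and button box may stand in each other's place.
- brush_mug_mid (a point): Bystander: blue mug with two brushes, 76 mm diameter, 90 mm high (brushes to 180 mm); this point is on its axis half-way up.
- screwdriver_grip (a point): Bystander: green-handled screwdriver lying on the bench; the middle of its handle.
- foam_offcut_mid (a point): Bystander: cream foam block 100 x 140 x 55 mm; its centre.
Things that resemble listed ones, but are neither listed nor needed, are in the scene too. Several things have the shape of the cap; the one meant has the colours described above.

How it is judged (in metres and radians):
On the way, in this order (a step that is already met when the one before it is completed fails the run):
1. the red stop button is pressed down (value of joint btn_stop above 0.004 m), for 0.05 s.
2. then the blue vent button is held down (for at least 1.5 s) (value of joint btn_vent above 0.004 m), for 1.5 s.
3. the collet ring is pressed in with the stop end still on the pipe (value of joint collet above 0.0035 m and x of cap in the frame of air_pipe below -0.011 m and distance between cap and air_pipe below 0.11 m), for 0.05 s.
4. the stop end is drawn off the pipe, held in the fingers (x of cap in the frame of air_pipe above 0.035 m and contact force between the fingers and cap above 1 N and height (world z) of cap above 0.06 m), for 0.05 s.
At the end, for the whole second after the job is handed in: The stop end lies in the tray (its centre within the tray's walls and less than 45 mm above the bench), at rest and let go (x of cap in the frame of tray between -0.066 and 0.066 m and y of cap in the frame of tray between -0.091 and 0.091 m and height (world z) of cap below 0.045 m and linear speed of cap below 0.02 m/s and contact force between the fingers and cap below 0.1 N); the robot touches nothing.
It fails at once if the green start button is pressed (more than 2 mm) (value of joint btn_start above 0.002 m).
It fails at once if the stop end falls (faster than 0.8 m/s near the bench) (linear speed of cap above 0.8 m/s and height (world z) of cap below 0.085 m).
It fails at once if the brush mug, screwdriver or foam offcut is shifted more than 20 mm (distance of any of brush_mug_mid, screwdriver_grip, foam_offcut_mid from where it was at the start of the episode above 0.02 m).
It also fails if it takes over 64 s, if anything falls off the work surface, if the arm or the gripper's body presses on something with over 40 N, if the wrist force passes 120 N, or if a joint passes its speed limit or range.

ROBOT

A 6-joint arm with a two-finger parallel gripper is mounted at the origin on the work surface. World frame = base frame: x ahead of the robot, y to its left, z up, the work surface at z = 0. Lengths are in m, angles in degrees, forces in N, time in s.
With the tool pointing down it reaches from about 0.375 to 0.9 m from the base axis. Payload 3.1 kg.
Tool frame: the origin (TCP) lies between the finger pads; the fingertips stand 22 mm ahead of it and the grasp point (between the pads) lies 3 mm ahead of it (bot.tip_extent is the distance from the TCP to the fingertips, in m); y points along the fingers, z is the direction in which the jaws open and shut, and the axes are right-handed (so a half turn about y gives the same grasp; the last joint's range is limited). The gripper opens to 87 mm and grips with 3 to 60 N. Pads are 19 mm wide; open, the fingers measure 117 mm over their backs; the gripper's body (75 mm by 190 mm) begins 51 mm behind the grasp point.
Start: joints at [63.283, 30.224, 82.088, -0, 67.689, -10.227], TCP at [0.177, 0.599, 0.245] pointing down, gripper open.
Joint ranges: [-176.69, 176.69], [-43.24, 126.21], [12.49, 139.97], [-82, 262], [0, 151.66], [-163.58, 163.58]. Speed limits (degrees/s): [159.86, 159.86, 180, 180, 180, 180].

INTERFACE

Orientations are given as a 3x3 rotation matrix whose columns are the frame's x, y, z axes.
In Python, from rig import bot, eyes, models gives the robot as it stands. The module is installed in compiled form; this text tells all that it offers.
- The arm moves only by the tool arm_command, never from a script. Its arguments are lists of equal length, an entry for each row: "translation": the shift along the tool's x, y, z each as a share of 0.08 m, from -1 to 1, a list of three; "rotation": the turn, a rotation vector about the tool's x, y, z each as a share of 60 degrees, from -1 to 1, a list of three; "grip": the closure, from -1 (fully open) to 1 (shut), so that 0 is half open. In form: {"translation": [[x, y, z], ...], "rotation": [[rx, ry, rz], ...], "grip": [grip, ...]}. A call has 1 to 5 rows; each row is the pose to reach, as a shift and turn from the pose commanded when the call began, along the tool's axes at that moment; what a row does not reach only later rows make up. A row lasts 1/10 s, in which the tool goes at most 50 mm and 8.59 degrees, less where a joint would pass 70% of its speed; a pose out of reach is approached as far as the arm can. A call with a number of a shift or a turn outside -1 to 1 is refused whole. A call with a gripper value outside its range is refused whole. The fingers move at their own pace and stop on an object; the grip force is fixed at half the most. Time passes only in rows, so rows that repeat a pose let the fingers close. It gives the time, the measured TCP pose, the force and the opening at its end, in the units of the state.
- bot.read_state(): the state, without advancing time (a new reading comes with each control period).
- eyes.capture(name): name is "scene" or "top" or "wrist"; returns a dict with "image" (420x560x3 uint8, blue, green, red), "mtx" (3x3 intrinsics, pixels), "rvec" (rotation vector, rad) and "tvec" (3), from world to camera coordinates, as OpenCV has them; the wrist camera has in their place "hand_eye" (4x4, takes a point from camera to tool coordinates, whose origin is the TCP and whose axes are the tool frame's). Camera axes: x right, y down, z forward; pixel columns grow to the right and rows downward; lengths in m; the calibration is good to about 2 mm. The wrist camera is an equidistant fisheye: a pixel r from the principal point sees the ray r / f radians off the axis. A picture is of the moment at which its call begins: read the wrist's pose just before it. There is no depth.
- bot.hand_in(): hands the job in, once; it reports no verdict.
Trained networks look in the newest picture that a camera, given by its name, has taken for a name from the list of things; names that differ only in an ending like _2 or _b are one class to them, and where a whole thing is asked for, a point or a joint stands for the part that bears it (a point fixed in the world has none). Each returns a list of dicts, best first, with "conf" (0 to 1); they miss things now and then, are a little off and sometimes report something else, mostly with a low value. They report only what shows in the picture. A call takes as long as a camera call. They do not tell look-alikes from the thing itself.
- models.recognise(camera, thing): "extent" ([left, top, right, bottom] as shares, 0 to 1, of the picture: columns of its width, rows of its height, round what is visible of it).
- models.spot_point(camera, thing): "point" ([column, row] as shares, 0 to 1, of the picture: columns of its width, rows of its height: a listed point, or the origin of a listed thing).
The state is a dict: "time_s": time; "joint_positions": joint angles; "qvel": joint speeds; "tau": joint torques, N m; "position": TCP position; "tcp_rot": TCP orientation; "force": force on the tool from outside, world axes, zero at the start; "moment": the same for the moment, N m; "opening": opening from 0.0 (shut) to 1.0 (fully open).
Only numpy, scipy, OpenCV 4.12 (cv2) and the standard library are available. Lean on these libraries where they do the work, as an engineer would, in place of code of your own. Each camera call takes 0.05 s, during which the arm holds its last target. There are 200 camera calls.

## Working session

There is one attempt and no reset: what is moved stays moved. The work goes in short steps, Python scripts to look and compute and a tool call to move; the robot and the scene stay as the last step left them, time stands still between calls to the robot, and variables do not carry over. Pictures are saved under pics/ and viewed, about 8 in all and at most 12, crops included, and the job is handed in when it is done.

Besides the shell and the picture viewer there is one more tool, called as name(argument=value, ...) on one line, values as JSON. arm_command: Moves the arm, as the interface text tells. Shift numbers are shares of 0.08 m and turn numbers shares of 60 degrees, none past 1 either way. Its arguments: {"type":"object","properties":{"translation":{"type":"array"},"rotation":{"type":"array"},"grip":{"type":"array"}},"required":["translation","rotation","grip"]}

```bash
mkdir -p pics; cat > h.py <<'E'
import numpy as np, cv2
from rig import bot, eyes, models
def cam(n):
    c=eyes.capture(n); return c
def ray(c,px):
    K=np.array(c['mtx']); R=cv2.Rodrigues(np.array(c['rvec'],float))[0]; t=np.array(c['tvec'],float).ravel()
    d=R.T@np.linalg.solve(K,[px[0],px[1],1.]); o=-R.T@t
    return o,d/np.linalg.norm(d)
def atz(c,px,z):
    o,d=ray(c,px); return o+d*(z-o[2])/d[2]
def proj(c,P):
    return cv2.projectPoints(np.array(P,float).reshape(-1,3),np.array(c['rvec'],float),np.array(c['tvec'],float),np.array(c['mtx']),None)[0].reshape(-1,2)
def tri(c1,p1,c2,p2):
    o1,d1=ray(c1,p1);o2,d2=ray(c2,p2)
    A=np.stack([d1,-d2],1); s=np.linalg.lstsq(A,o2-o1,rcond=None)[0]
    a=o1+s[0]*d1;b=o2+s[1]*d2
    return (a+b)/2,np.linalg.norm(a-b)
E
python3 - <<'E'
from h import *
s=bot.read_state(); print(s['time_s'],s['position'],s['tcp_rot'],s['opening'])
C={}
for n in('scene','top'):
    c=cam(n);C[n]=c;cv2.imwrite(f'pics/{n}.png',c['image'])
    o,d=ray(c,(280,210)); print(n,'cam at',o.round(3),d.round(3))
H={'air_pipe':0,'pipe_end':.1,'cap':.1,'cap_end':.1,'collet_face':.1,'btn_stop_top':.074,'btn_vent_top':.074,'btn_start_top':.074,'tray':0,'brush_mug_mid':.045,'screwdriver_grip':.012,'foam_offcut_mid':.0275}
for th,z in H.items():
    r={n:models.spot_point(n,th)[:4] for n in C}
    for n in C:
        for q in r[n]:
            p=np.array(q['point'])*[560,420]
            print(th,n,round(q['conf'],2),p.round(1),atz(C[n],p,z).round(3))
cv2.imwrite('pics/both.png',cv2.resize(np.vstack([C['top']['image']]),None,fx=1.4,fy=1.4))
E
```

```text
0.0 [0.17705894 0.59867367 0.24356201] [[ 9.58861571e-01 -9.92778895e-04  2.83872334e-01]
 [-2.83873789e-01 -1.94742981e-03  9.58859677e-01]
 [-3.99114207e-04 -9.99997611e-01 -2.14913951e-03]] 0.9984124448944334
scene cam at [ 1.149 -0.481  0.809] [-0.549  0.431 -0.716]
top cam at [ 0.393 -0.035  1.057] [ 0.178  0.028 -0.984]
air_pipe scene 0.67 [229.  240.4] [ 0.534 -0.151  0.   ]
air_pipe scene 0.61 [310.  192.5] [0.526 0.108 0.   ]
pipe_end scene 0.72 [326.1 160.2] [0.539 0.143 0.1  ]
pipe_end top 0.83 [228.5 232.3] [0.519 0.107 0.1  ]
cap scene 0.84 [264.6 196.3] [ 0.549 -0.055  0.1  ]
cap scene 0.82 [318.  223.7] [ 0.688 -0.014  0.1  ]
cap scene 0.64 [315.  142.5] [0.468 0.168 0.1  ]
cap scene 0.54 [314.9 163.8] [0.532 0.112 0.1  ]
cap top 0.85 [255.6 190.3] [0.612 0.046 0.1  ]
cap top 0.56 [223.9 227.9] [0.529 0.117 0.1  ]
cap top 0.55 [280.2 248.7] [ 0.48  -0.006  0.1  ]
cap_end scene 0.72 [313.  214.3] [ 0.66  -0.004  0.1  ]
cap_end scene 0.61 [316.5 263.9] [ 0.767 -0.088  0.1  ]
cap_end scene 0.56 [304.5 162.1] [0.512 0.096 0.1  ]
cap_end scene 0.56 [309.2 147.1] [0.473 0.14
[... 1012 characters left out ...]
061  0.074]
btn_start_top top 0.41 [354.5 198.4] [ 0.593 -0.177  0.074]
tray scene 0.8 [184.7 222.7] [ 0.42  -0.206  0.   ]
tray scene 0.57 [399.3 243.2] [0.787 0.162 0.   ]
tray scene 0.23 [230.9 241. ] [ 0.539 -0.148  0.   ]
tray top 0.94 [367.5 276.9] [ 0.418 -0.209  0.   ]
brush_mug_mid scene 0.78 [314.6 263.6] [ 0.735 -0.06   0.045]
brush_mug_mid top 0.87 [299.  145.8] [ 0.732 -0.055  0.045]
screwdriver_grip scene 0.58 [254.8 174.6] [0.391 0.027 0.012]
screwdriver_grip top 0.67 [265.8 289. ] [0.395 0.032 0.012]
foam_offcut_mid scene 0.75 [400.1 242.8] [0.8   0.143 0.027]
foam_offcut_mid top 0.68 [217.4 126.8] [0.792 0.145 0.028]
foam_offcut_mid top 0.29 [266.6 289.1] [0.394 0.029 0.028]
```

View pics/both.png

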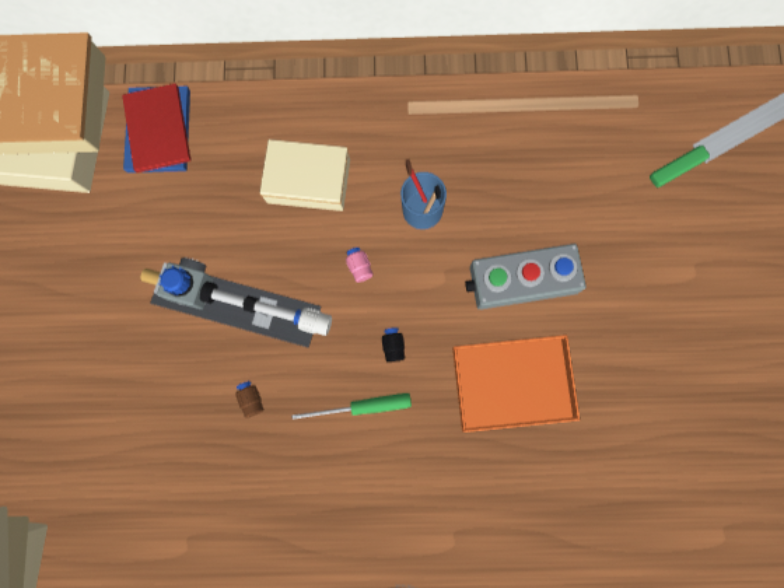

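```bash
python3 - <<'E'
import cv2
a=cv2.imread('pics/scene.png')
cv2.imwrite('pics/scene_c.png',cv2.resize(a[110:310,160:430],None,fx=2.9,fy=2.9,interpolation=cv2.INTER_CUBIC))
E
```

```text
(no output)
```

View pics/scene_c.png

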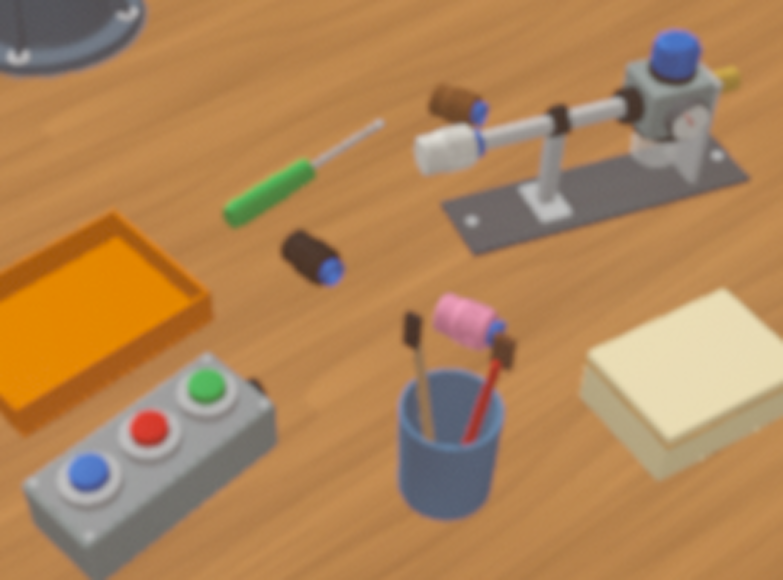

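The top view shows the white cap with its blue ring on the pipe at about (225,229) px. The look-alikes are pink (257,190), black (281,247) and brown (178,285), all loose on the bench. I choose the white one, and the scene crop confirms it. The buttons run green, red, blue, with blue at the −y end. I'm moving to the buttons first.

arm_command(translation=[[0.32,0,-0.33],[0.64,0,-0.67],[0.95,0,-1]], rotation=[[0,0,0],[0,0,0],[0,0,0]], grip=[1,1,1])

```text
time_s: 1.6
position: [0.2278, 0.5, 0.2445]
tcp_rot: [[0.959, 0.0, 0.283], [-0.283, -0.0, 0.959], [0.0, -1.0, 0.0]]
force: [-1.2, -1.0, 0.6]
opening: 0.809
```

arm_command(translation=[[0.32,0,-0.33],[0.64,0,-0.67],[0.95,0,-1]], rotation=[[0,0,0],[0,0,0],[0,0,0]], grip=[1,1,1])

```text
time_s: 1.9
position: [0.2782, 0.4014, 0.2448]
tcp_rot: [[0.959, 0.001, 0.284], [-0.284, 0.0, 0.959], [0.0, -1.0, 0.0]]
force: [0.2, 0.0, -0.8]
opening: 0.539
```

arm_command(translation=[[0.32,0,-0.33],[0.64,0,-0.67],[0.95,0,-1]], rotation=[[0,0,0],[0,0,0],[0,0,0]], grip=[1,1,1])

```text
time_s: 2.2
position: [0.3285, 0.3032, 0.2448]
tcp_rot: [[0.959, 0.001, 0.284], [-0.284, 0.0, 0.959], [0.001, -1.0, 0.001]]
force: [-0.2, 0.1, 0.1]
opening: 0.266
```

arm_command(translation=[[0.32,0,-0.33],[0.64,0,-0.67],[0.95,0,-1]], rotation=[[0,0,0],[0,0,0],[0,0,0]], grip=[1,1,1])

```text
time_s: 2.5
position: [0.3788, 0.2048, 0.2449]
tcp_rot: [[0.959, 0.001, 0.284], [-0.284, 0.0, 0.959], [0.001, -1.0, 0.0]]
force: [0.5, 0.9, 0.6]
opening: 0.03
```

arm_command(translation=[[0.33,0,-0.33],[0.67,0,-0.67],[1,0,-1]], rotation=[[0,0,0],[0,0,0],[0,0,0]], grip=[1,1,1])

```text
time_s: 2.8
position: [0.4328, 0.1052, 0.2449]
tcp_rot: [[0.959, 0.001, 0.284], [-0.284, 0.0, 0.959], [0.001, -1.0, 0.0]]
force: [1.8, 0.6, 0.4]
opening: 0.003
```

arm_command(translation=[[0.33,0,-0.33],[0.67,0,-0.67],[1,0,-1]], rotation=[[0,0,0],[0,0,0],[0,0,0]], grip=[1,1,1])

```text
time_s: 3.1
position: [0.4868, 0.0057, 0.2448]
tcp_rot: [[0.959, 0.001, 0.284], [-0.284, -0.0, 0.959], [0.001, -1.0, 0.0]]
force: [1.4, 0.7, 0.5]
opening: 0.005
```

arm_command(translation=[[0.33,0,-0.33],[0.67,0,-0.67],[1,0,-1]], rotation=[[0,0,0],[0,0,0],[0,0,0]], grip=[1,1,1])

```text
time_s: 3.4
position: [0.5408, -0.0937, 0.2447]
tcp_rot: [[0.959, 0.001, 0.284], [-0.284, -0.0, 0.959], [0.001, -1.0, 0.0]]
force: [0.4, 0.2, 0.7]
opening: 0.004
```

arm_command(translation=[[0.33,0,-0.33],[0.67,0,-0.67],[1,0,-1]], rotation=[[0,0,0],[0,0,0],[0,0,0]], grip=[1,1,1])

```text
time_s: 3.7
position: [0.5947, -0.1931, 0.2446]
tcp_rot: [[0.959, 0.0, 0.284], [-0.284, -0.0, 0.959], [0.0, -1.0, 0.0]]
force: [1.4, 0.1, -0.3]
opening: 0.004
```

arm_command(translation=[[0.16,0.2,-0.23],[0.32,0.6,-0.46],[0.32,1,-0.46],[0.32,1,-0.46]], rotation=[[0,0,0],[0,0,0],[0,0,0],[0,0,0]], grip=[1,1,1,1])

```text
time_s: 4.1
position: [0.605, -0.2332, 0.1596]
tcp_rot: [[0.958, -0.009, 0.285], [-0.285, 0.006, 0.958], [-0.01, -1.0, 0.003]]
force: [-1.8, 0.1, -0.6]
opening: 0.009
```

arm_command(translation=[[0,0.35,0],[0,0.7,0],[0,0.85,0],[0,0.92,0],[0,0.95,0]], rotation=[[0,0,0],[0,0,0],[0,0,0],[0,0,0],[0,0,0]], grip=[1,1,1,1,1])

```text
time_s: 4.6
position: [0.6076, -0.2332, 0.0903]
tcp_rot: [[0.959, -0.002, 0.283], [-0.283, 0.001, 0.959], [-0.002, -1.0, 0.001]]
force: [-6.8, 4.2, 14.6]
opening: 0.007
```

arm_command(translation=[[0,0,0],[0,0,0]], rotation=[[0,0,0],[0,0,0]], grip=[1,1])

```text
time_s: 4.8
position: [0.6081, -0.2336, 0.0909]
tcp_rot: [[0.959, 0.0, 0.283], [-0.283, -0.0, 0.959], [0.0, -1.0, 0.0]]
force: [-2.2, 2.2, 4.0]
opening: 0.005
```

arm_command(translation=[[0,-0.3,0],[0,-0.35,0],[0.16,-0.35,-0.31],[0.32,-0.35,-0.62],[0.32,-0.35,-0.62]], rotation=[[0,0,0],[0,0,0],[0,0,0],[0,0,0],[0,0,0]], grip=[1,1,1,1,1])

```text
time_s: 5.3
position: [0.6205, -0.2934, 0.1176]
tcp_rot: [[0.958, 0.005, 0.286], [-0.286, -0.005, 0.958], [0.006, -1.0, -0.003]]
force: [-0.3, 0.5, -0.5]
opening: 0.006
```

arm_command(translation=[[0,0.15,0],[0,0.25,0],[0,0.32,0],[0,0.37,0],[0,0.38,0]], rotation=[[0,0,0],[0,0,0],[0,0,0],[0,0,0],[0,0,0]], grip=[1,1,1,1,1])

```text
time_s: 5.8
position: [0.6182, -0.2878, 0.09]
tcp_rot: [[0.959, -0.002, 0.282], [-0.282, 0.0, 0.959], [-0.002, -1.0, -0.0]]
force: [-7.0, 3.1, 25.3]
opening: 0.003
```

arm_command(translation=[[0,0,0],[0,0,0],[0,0,0],[0,0,0],[0,0,0]], rotation=[[0,0,0],[0,0,0],[0,0,0],[0,0,0],[0,0,0]], grip=[1,1,1,1,1])

```text
time_s: 6.3
position: [0.6181, -0.2878, 0.0901]
tcp_rot: [[0.959, -0.001, 0.282], [-0.282, -0.0, 0.959], [-0.001, -1.0, -0.0]]
force: [-6.0, 3.7, 22.0]
opening: 0.005
```

arm_command(translation=[[0,0,0],[0,0,0],[0,0,0],[0,0,0],[0,0,0]], rotation=[[0,0,0],[0,0,0],[0,0,0],[0,0,0],[0,0,0]], grip=[1,1,1,1,1])

```text
time_s: 6.8
position: [0.6182, -0.2878, 0.0901]
tcp_rot: [[0.959, -0.001, 0.282], [-0.282, -0.0, 0.959], [-0.001, -1.0, -0.0]]
force: [-5.9, 2.5, 21.5]
opening: 0.008
```

arm_command(translation=[[0,0,0],[0,0,0],[0,0,0],[0,0,0],[0,0,0]], rotation=[[0,0,0],[0,0,0],[0,0,0],[0,0,0],[0,0,0]], grip=[1,1,1,1,1])

```text
time_s: 7.3
position: [0.6182, -0.2878, 0.0901]
tcp_rot: [[0.959, -0.001, 0.282], [-0.282, -0.0, 0.959], [-0.001, -1.0, -0.0]]
force: [-5.8, 3.1, 21.7]
opening: 0.0
```

arm_command(translation=[[0,0,0],[0,0,0],[0,0,0],[0,0,0],[0,0,0]], rotation=[[0,0,0],[0,0,0],[0,0,0],[0,0,0],[0,0,0]], grip=[1,1,1,1,1])

```text
time_s: 7.8
position: [0.6182, -0.2878, 0.0901]
tcp_rot: [[0.959, -0.001, 0.282], [-0.282, -0.0, 0.959], [-0.001, -1.0, -0.0]]
force: [-6.5, 2.9, 22.5]
opening: -0.001
```

arm_command(translation=[[0,-0.3,0],[0,-0.6,0],[0,-1,0],[0,-1,0]], rotation=[[0,0,0],[0,0,0],[0,0,0],[0,0,0]], grip=[1,1,1,1])

```text
time_s: 8.2
position: [0.621, -0.2893, 0.1704]
tcp_rot: [[0.959, 0.007, 0.283], [-0.283, -0.005, 0.959], [0.008, -1.0, -0.002]]
force: [0.7, -0.3, 0.8]
opening: 0.008
```

```bash
python3 - <<'E'
from h import *
a={n:cv2.imread(f'pics/{n}.png') for n in('scene','top')}
# white pipe/cap pixels in the top image, on stored picture; calibration from a new capture
t=cam('top'); s=cam('scene')
cv2.imwrite('pics/top2.png',t['image']); cv2.imwrite('pics/scene2.png',s['image'])
hsv=cv2.cvtColor(t['image'],cv2.COLOR_BGR2HSV)
m=((hsv[...,1]<40)&(hsv[...,2]>150)).astype(np.uint8); m[:195]=0;m[250:]=0;m[:,:140]=0;m[:,245:]=0
ys,xs=np.nonzero(m); print('white',len(xs),xs.min(),xs.max())
# centre of white run per column band
for x0 in range(150,240,6):
    sel=(xs>=x0)&(xs<x0+6)
    if sel.sum()>5: print(x0+2.5, ys[sel].mean().round(2), sel.sum()/6, atz(t,(x0+2.5,ys[sel].mean()),.1).round(4))
for n,c in(('top',t),('scene',s)):
    for th in('pipe_end','cap','cap_end','collet_face','air_pipe'):
        for q in models.spot_point(n,th)[:5]:
            p=np.array(q['point'])*[560,420]; X=atz(c,p,.1)
            if abs(X[1]-.12)<.07 and abs(X[0]-.52)<.06: print(n,th,round(q['conf'],2),p.round(1),X.round(4))
np.save('top.npy',{k:t[k] for k in('mtx','rvec','tvec')},allow_pickle=True)
np.save('scene.npy',{k:s[k] for k in('mtx','rvec','tvec')},allow_pickle=True)
big=cv2.resize(t['image'][190:250,140:250],None,fx=7,fy=7,interpolation=cv2.INTER_CUBIC)
cv2.imwrite('pics/topc.png',big)
E
```

```text
white 416 151 206
152.5 211.0 4.166666666666667 [0.571  0.2762 0.1   ]
158.5 212.32 5.666666666666667 [0.5677 0.2627 0.1   ]
164.5 214.09 5.833333333333333 [0.5633 0.2492 0.1   ]
170.5 215.52 5.166666666666667 [0.5598 0.2357 0.1   ]
182.5 224.87 11.166666666666666 [0.5381 0.2085 0.1   ]
188.5 223.72 18.666666666666668 [0.5404 0.1953 0.1   ]
194.5 221.32 10.5 [0.5454 0.182  0.1   ]
200.5 223.91 5.833333333333333 [0.5393 0.1686 0.1   ]
206.5 224.86 2.3333333333333335 [0.5368 0.1553 0.1   ]
scene cap 0.62 [311.4 163.1] [0.525  0.1068 0.1   ]
scene cap 0.58 [314.4 144. ] [0.4714 0.163  0.1   ]
scene cap_end 0.79 [309.9 143.5] [0.4627 0.1551 0.1   ]
scene cap_end 0.71 [306.  162.2] [0.5142 0.0984 0.1   ]
scene collet_face 0.35 [324.5 156.3] [0.5248 0.1502 0.1   ]
scene collet_face 0.21 [304.3 164.1] [0.5172 0.0904 0.1   ]
```

View pics/topc.png

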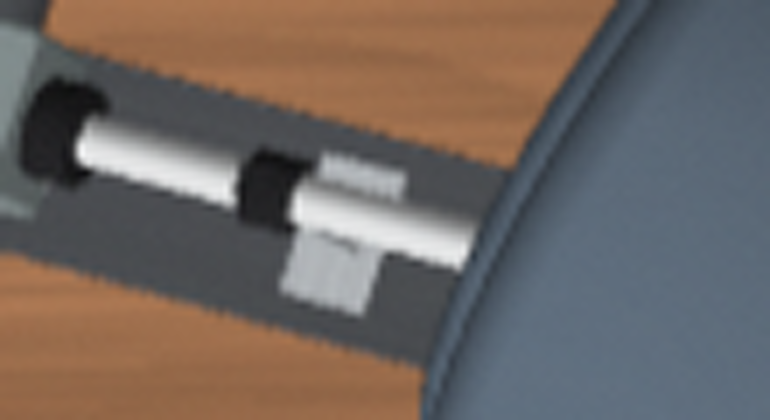

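Picture 3 (close crop): the arm hides the cap, but the pipe shows, running at about 16° off world y, which is nearly the jaw axis already. I'll refine on the first, unblocked picture.

```bash
python3 - <<'E'
from h import *
t=np.load('top.npy',allow_pickle=True).item(); s=np.load('scene.npy',allow_pickle=True).item()
a=cv2.imread('pics/top.png'); b=cv2.imread('pics/scene.png')
g=cv2.cvtColor(a,cv2.COLOR_BGR2GRAY).astype(float)
# across-profile edges along approx axis from P0 (pipe end guess) dir u
u=np.array([-.276,-.961]); n=np.array([-u[1],u[0]]); P0=np.array([.519,.107])
def prof(img,c,P,z,L=.03,N=121):
    w=np.linspace(-L,L,N); pts=np.array([[*(P+k*n),z] for k in w]); q=proj(c,pts).astype(np.float32)
    return w,cv2.remap(img.astype(np.float32),q[:,0].reshape(1,-1),q[:,1].reshape(1,-1),cv2.INTER_CUBIC)[0]
for d in(-.17,-.15,-.135,-.10,-.05,-.045,-.01,.005,.012):
    w,p=prof(g,t,P0+d*u,.1); gr=np.gradient(p,w)
    print(d,'edges',w[gr.argmax()].round(4),w[gr.argmin()].round(4),'mid',((w[gr.argmax()]+w[gr.argmin()])/2).round(4))
# along the axis: colour profile
al=np.linspace(-.06,.05,56)
q=proj(t,[[*(P0+k*u),.1] for k in al]).astype(np.float32)
v=cv2.remap(a,q[:,0].reshape(1,-1),q[:,1].reshape(1,-1),cv2.INTER_LINEAR)[0]
for k,c in zip(al,v): print(round(k,3),c.tolist(),end='; ')
A=cv2.resize(a[200:255,175:250],None,fx=7,fy=7,interpolation=cv2.INTER_CUBIC)
B=cv2.resize(b[130:185,290:365],None,fx=7,fy=7,interpolation=cv2.INTER_CUBIC)
cv2.imwrite('pics/cc.png',np.vstack([A,B])[:, :])
E
```

```text
-0.17 edges -0.002 0.0075 mid 0.0028
-0.15 edges -0.0025 0.0105 mid 0.004
-0.135 edges -0.003 0.0075 mid 0.0023
-0.1 edges -0.025 0.0215 mid -0.0017
-0.05 edges -0.004 0.006 mid 0.001
-0.045 edges -0.004 0.01 mid 0.003
-0.01 edges -0.015 0.023 mid 0.004
0.005 edges -0.013 0.0115 mid -0.0007
0.012 edges -0.013 0.001 mid -0.006
-0.06 [226, 225, 224]; -0.058 [229, 229, 228]; -0.056 [230, 229, 229]; -0.054 [227, 226, 224]; -0.052 [228, 228, 226]; -0.05 [229, 229, 228]; -0.048 [230, 229, 227]; -0.046 [224, 220, 216]; -0.044 [212, 182, 166]; -0.042 [205, 105, 57]; -0.04 [201, 105, 57]; -0.038 [211, 113, 66]; -0.036 [205, 146, 117]; -0.034 [212, 199, 190]; -0.032 [228, 231, 230]; -0.03 [234, 237, 237]; -0.028 [233, 235, 235]; -0.026 [231, 234, 233]; -0.024 [233, 236, 235]; -0.022 [229, 232, 231]; -0.02 [230, 233, 232]; -0.018 [231, 234, 233]; -0.016 [228, 231, 231]; -0.014 [232, 235, 235]; -0.012 [232, 235, 235]; -0.01 [231, 234, 234]; -0.008 [235, 238, 237]; -0.006 [234, 237, 236]; -0.004 [234, 238, 237]; -0.002 [234, 237, 237]; 0.0 [235, 237, 237]; 0.002 [234, 237, 236]; 0.004 [233, 235, 235]; 0.006 [233, 236, 235]; 0.008 [233, 237, 236]; 0.01 [226, 229, 228]; 0.012 [173, 176, 175]; 0.014 [135, 141, 143]; 0.016 [111, 128, 149]; 0.018 [76, 109, 156]; 0.02 [75, 109, 156]; 0.022 [77, 110, 157]; 0.024 [76, 109, 157]; 0.026 [76, 109, 157]; 0.028 [75, 109, 155]; 0.03 [75, 108, 155]; 0.032 [75, 108, 155]; 0.034 [75, 109, 155]; 0.036 [76, 109, 155]; 0.038 [77, 110, 156]; 0.04 [75, 109, 156]; 0.042 [76, 108, 156]; 0.044 [75, 108, 155]; 0.046 [75, 108, 154]; 0.048 [75, 108, 154]; 0.05 [74, 106, 152];
```

View pics/cc.png

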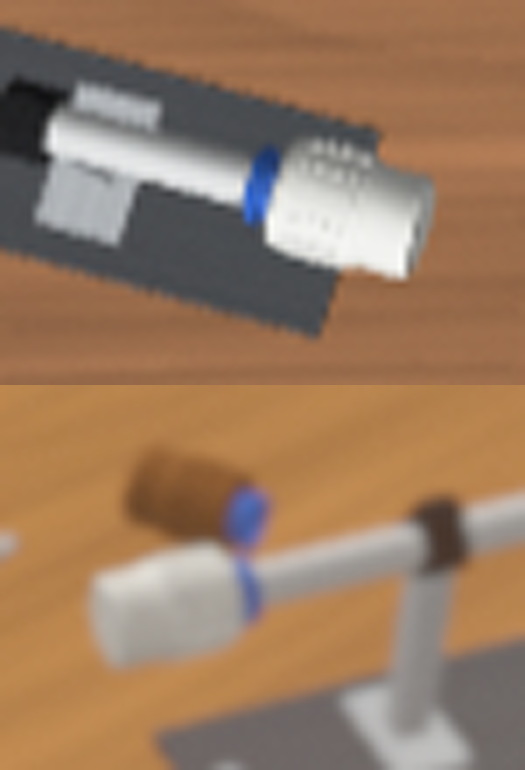

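Picture 4: white cap with its blue ring facing up the pipe. Closed end to ring comes to about 55 mm, which matches. The cap's mid-span between ring and closed end is near (0.525, 0.120), and the jaw axis is already within 1° of the pipe.

arm_command(translation=[[0,-0.5,0],[0,-0.94,0],[0,-0.94,0.3],[0,-0.94,0.58]], rotation=[[0,0,0],[0,0,0],[0,0,0],[0,0,0]], grip=[1,1,1,1])

```text
time_s: 9.2
position: [0.6326, -0.245, 0.2434]
tcp_rot: [[0.958, 0.003, 0.285], [-0.285, -0.002, 0.958], [0.004, -1.0, -0.001]]
force: [-0.4, 0.3, -0.2]
opening: 0.008
```

arm_command(translation=[[-0.22,0,0.33],[-0.43,0,0.67],[-0.65,0,1]], rotation=[[0,0,0],[0,0,0],[0,0,0]], grip=[1,1,1])

```text
time_s: 9.5
position: [0.6043, -0.1519, 0.2413]
tcp_rot: [[0.959, 0.0, 0.284], [-0.284, 0.0, 0.959], [0.0, -1.0, 0.0]]
force: [0.3, -0.5, -0.2]
opening: 0.002
```

arm_command(translation=[[-0.22,0,0.33],[-0.43,0,0.67],[-0.65,0,1]], rotation=[[0,0,0],[0,0,0],[0,0,0]], grip=[1,0,-1])

```text
time_s: 9.8
position: [0.5771, -0.0603, 0.2414]
tcp_rot: [[0.959, 0.0, 0.284], [-0.284, -0.0, 0.959], [0.0, -1.0, 0.0]]
force: [0.6, 0.2, 0.0]
opening: 0.109
```

arm_command(translation=[[-0.22,0,0.33],[-0.43,0,0.67],[-0.65,0,1]], rotation=[[0,0,0],[0,0,0],[0,0,0]], grip=[-1,-1,-1])

```text
time_s: 10.1
position: [0.55, 0.0311, 0.2415]
tcp_rot: [[0.959, 0.001, 0.284], [-0.284, 0.0, 0.959], [0.001, -1.0, 0.0]]
force: [0.8, 0.2, -0.1]
opening: 0.379
```

arm_command(translation=[[-0.22,0,0.33],[-0.43,0,0.67],[-0.65,0,1],[-0.65,0,1],[-0.65,0,1]], rotation=[[0,0,0],[0,0,0],[0,0,0],[0,0,0],[0,0,0]], grip=[-1,-1,-1,-1,-1])

```text
time_s: 10.6
position: [0.5232, 0.1219, 0.2415]
tcp_rot: [[0.959, 0.001, 0.282], [-0.282, -0.001, 0.959], [0.001, -1.0, -0.0]]
force: [-0.2, -0.1, 0.5]
opening: 0.832
```

```bash
python3 - <<'E'
from h import *
s=bot.read_state(); c=eyes.capture('wrist'); cv2.imwrite('pics/w1.png',c['image'])
R=np.array(s['tcp_rot']);p=np.array(s['position']); print(p,R.round(4).tolist(),s['opening'])
K=np.array(c['mtx']);H=np.array(c['hand_eye'])
print(K.tolist(),H.round(4).tolist())
for th in('pipe_end','cap','cap_end','collet_face'):
    for q in models.spot_point('wrist',th)[:3]:
        px=np.array(q['point'])*[560,420]; d=np.array([(px[0]-K[0,2])/K[0,0],(px[1]-K[1,2])/K[1,1]]); r=np.linalg.norm(d)
        v=np.array([*(np.sin(r)*d/r),np.cos(r)]); v=R@H[:3,:3]@v; o=R@H[:3,3]+p
        print(th,round(q['conf'],2),px.round(1),(o+v*(.1-o[2])/v[2]).round(4))
im=c['image'].copy()
cv2.imwrite('pics/w1.png',im)
E
```

```text
[0.52315684 0.12186926 0.24153859] [[0.9594, 0.0007, 0.282], [-0.282, -0.0005, 0.9594], [0.0008, -1.0, -0.0003]] 0.8322558852279408
[[325.19226210127806, 0.0, 279.41798196002094], [0.0, 325.19226210127806, 210.51157234415152], [0.0, 0.0, 1.0]] [[-0.0017, 0.961, 0.2764, -0.0765], [0.0007, -0.2764, 0.961, -0.1392], [1.0, 0.0019, -0.0002, 0.0007], [0.0, 0.0, 0.0, 1.0]]
pipe_end 0.35 [305.9 208.2] [0.5321 0.1447 0.1   ]
cap 0.88 [249.6 280.4] [0.5875 0.0734 0.1   ]
cap 0.87 [272.2 210.3] [0.5255 0.1151 0.1   ]
cap 0.76 [347.9  56. ] [0.4114 0.2164 0.1   ]
cap_end 0.97 [236. 269.] [0.5721 0.0646 0.1   ]
cap_end 0.75 [333.3  42.6] [0.3968 0.2075 0.1   ]
cap_end 0.59 [246.9 208.4] [0.5174 0.0937 0.1   ]
collet_face 0.65 [183.4 212.6] [0.5045 0.0352 0.1   ]
collet_face 0.63 [364.2  79.9] [0.4352 0.2246 0.1   ]
collet_face 0.51 [309.7 205.7] [0.5308 0.1486 0.1   ]
```

View pics/w1.png

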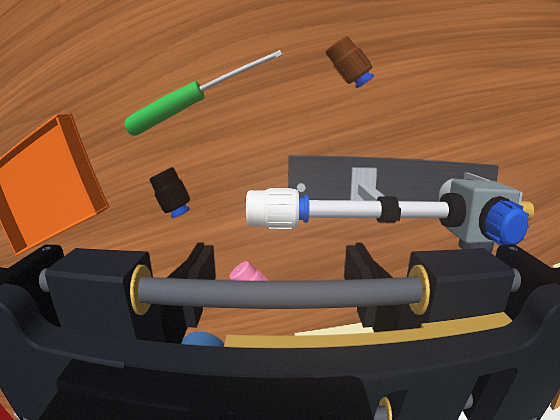

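Picture 5 (wrist): white cap at (272,210) px, closed end at (246,208), ring at (305,207). The closed end measures (0.517, 0.094), which matches the top view. The fingers straddle it, so I'm descending.

arm_command(translation=[[0.02,0.4,-0.02],[0.02,0.8,-0.02],[0.02,0.98,-0.02],[0.02,0.98,-0.02],[0.02,0.98,-0.02]], rotation=[[0,0,0],[0,0,0],[0,0,0],[0,0,0],[0,0,0]], grip=[-1,-1,-1,-1,-1])

```text
time_s: 11.35
position: [0.5248, 0.1189, 0.1631]
tcp_rot: [[0.959, 0.0, 0.285], [-0.285, -0.0, 0.959], [0.0, -1.0, 0.0]]
force: [0.4, -0.3, 0.6]
opening: 0.997
```

arm_command(translation=[[0,0.2,0],[0,0.3,0],[0,0.34,0],[0,0.34,0],[0,0.34,0]], rotation=[[0,0,0],[0,0,0],[0,0,0],[0,0,0],[0,0,0]], grip=[-1,-1,-1,-1,-1])

```text
time_s: 11.85
position: [0.5247, 0.1195, 0.1363]
tcp_rot: [[0.959, 0.001, 0.284], [-0.284, 0.0, 0.959], [0.001, -1.0, 0.0]]
force: [-0.1, -0.5, 0.2]
opening: 1.001
```

arm_command(translation=[[0,0.01,0],[0,0.025,0],[0,0.025,0]], rotation=[[0,0,0],[0,0,0],[0,0,0]], grip=[-1,-1,-1])

```text
time_s: 12.15
position: [0.5242, 0.1195, 0.1338]
tcp_rot: [[0.959, 0.0, 0.284], [-0.284, -0.0, 0.959], [0.0, -1.0, -0.0]]
force: [0.3, 0.6, -0.3]
opening: 1.003
```

Creeping down until the pipe is felt.

arm_command(translation=[[0,0.012,0],[0,0.024,0],[0,0.024,0]], rotation=[[0,0,0],[0,0,0],[0,0,0]], grip=[-1,-1,-1])

```text
time_s: 12.45
position: [0.5241, 0.1195, 0.1317]
tcp_rot: [[0.959, -0.0, 0.284], [-0.284, -0.0, 0.959], [-0.0, -1.0, -0.0]]
force: [-0.7, 0.0, -0.0]
opening: 1.0
```

arm_command(translation=[[0,0.0125,0],[0,0.0125,0],[0,0.0125,0]], rotation=[[0,0,0],[0,0,0],[0,0,0]], grip=[-1,-1,-1])

```text
time_s: 12.75
position: [0.5242, 0.1195, 0.1308]
tcp_rot: [[0.959, -0.0, 0.284], [-0.284, 0.0, 0.959], [-0.0, -1.0, -0.0]]
force: [0.2, -0.9, 0.1]
opening: 0.999
```

arm_command(translation=[[0,0.0125,0],[0,0.0125,0],[0,0.0125,0]], rotation=[[0,0,0],[0,0,0],[0,0,0]], grip=[-1,-1,-1])

```text
time_s: 13.05
position: [0.5244, 0.1195, 0.1302]
tcp_rot: [[0.959, 0.001, 0.284], [-0.284, 0.0, 0.959], [0.0, -1.0, 0.0]]
force: [-1.4, -0.1, 3.3]
opening: 1.002
```

arm_command(translation=[[0,-0.015,0],[0,-0.015,0],[0,-0.015,0],[0,-0.015,0],[0,-0.015,0]], rotation=[[0,0,0],[0,0,0],[0,0,0],[0,0,0],[0,0,0]], grip=[-0.47,-0.47,-0.47,-0.47,-0.47])

```text
time_s: 13.55
position: [0.5241, 0.1195, 0.1309]
tcp_rot: [[0.959, -0.0, 0.284], [-0.284, -0.0, 0.959], [-0.0, -1.0, -0.0]]
force: [0.1, -0.8, 0.3]
opening: 0.749
```

arm_command(translation=[[0,0,0.03],[0,0,0.06],[0,0,0.09],[0,0,0.09],[0,0,0.09]], rotation=[[0,0,0],[0,0,0],[0,0,0],[0,0,0],[0,0,0]], grip=[-0.47,-0.47,-0.47,-0.47,-0.47])

```text
time_s: 14.05
position: [0.5256, 0.1244, 0.1309]
tcp_rot: [[0.96, -0.002, 0.282], [-0.282, -0.004, 0.96], [-0.001, -1.0, -0.005]]
force: [-0.7, -8.7, 0.8]
opening: 0.733
```

arm_command(translation=[[0,0,0.03],[0,0,0.06],[0,0,0.09],[0,0,0.1],[0,0,0.1]], rotation=[[0,0,0],[0,0,0],[0,0,0],[0,0,0],[0,0,0]], grip=[-0.47,-0.47,-0.47,-0.47,-0.47])

```text
time_s: 14.55
position: [0.5269, 0.1294, 0.1307]
tcp_rot: [[0.96, -0.005, 0.28], [-0.28, -0.009, 0.96], [-0.002, -1.0, -0.01]]
force: [-2.7, -16.8, 2.3]
opening: 0.735
```

arm_command(translation=[[0,0,0.015],[0,0,0.025],[0,0,0.025]], rotation=[[0,0,0],[0,0,0],[0,0,0]], grip=[-0.47,-0.47,-0.47])

```text
time_s: 14.85
position: [0.5273, 0.1306, 0.1307]
tcp_rot: [[0.96, -0.006, 0.279], [-0.279, -0.011, 0.96], [-0.003, -1.0, -0.012]]
force: [-3.9, -19.1, 2.7]
opening: 0.742
```

arm_command(translation=[[0,0,0.01],[0,0,0.015],[0,0,0.015]], rotation=[[0,0,0],[0,0,0],[0,0,0]], grip=[-0.47,-0.47,-0.47])

```text
time_s: 15.15
position: [0.5273, 0.1308, 0.1307]
tcp_rot: [[0.96, -0.007, 0.279], [-0.279, -0.012, 0.96], [-0.003, -1.0, -0.014]]
force: [-3.4, -22.6, 2.8]
opening: 0.736
```

```bash
python3 - <<'E'
from h import *
s=bot.read_state(); print(s['position'],s['force'],s['moment'],s['opening'])
c=eyes.capture('wrist'); im=c['image']
cv2.imwrite('pics/w2.png',cv2.resize(im[180:320,170:390],None,fx=3.6,fy=3.6,interpolation=cv2.INTER_CUBIC))
E
```

```text
[0.5272856  0.13075693 0.13067151] [ -3.44821165 -22.6045118    2.77280241] [-3.92957329  0.60550996  0.03841344] 0.736042749428673
```

View pics/w2.png

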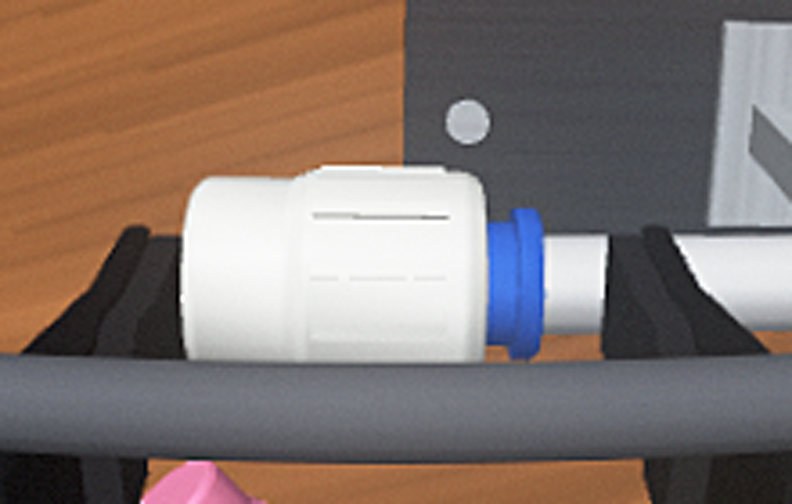

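Picture 6: the left finger bears on the closed end, the blue ring is at (528,285) in the crop, and the right finger sits over the pipe about 9 mm behind the ring. The last push command gave +3.5 N for almost no motion, so the cap is home at about 23 N. Next I close the jaws while backing the arm by half the closure.

arm_command(translation=[[0,0,-0.01],[0,0,-0.025],[0,0,-0.0375],[0,0,-0.0375],[0,0,-0.0375]], rotation=[[0,0,0],[0,0,0],[0,0,0],[0,0,0],[0,0,0]], grip=[-0.425,-0.38,-0.333,-0.333,-0.333])

```text
time_s: 15.7
position: [0.5265, 0.1281, 0.1307]
tcp_rot: [[0.96, -0.006, 0.279], [-0.279, -0.012, 0.96], [-0.003, -1.0, -0.013]]
force: [-3.8, -21.7, 3.1]
opening: 0.672
```

arm_command(translation=[[0,0,-0.01],[0,0,-0.025],[0,0,-0.025],[0,0,-0.025]], rotation=[[0,0,0],[0,0,0],[0,0,0],[0,0,0]], grip=[-0.287,-0.241,-0.241,-0.241])

```text
time_s: 16.1
position: [0.526, 0.1262, 0.1307]
tcp_rot: [[0.96, -0.006, 0.279], [-0.279, -0.012, 0.96], [-0.003, -1.0, -0.013]]
force: [-3.9, -21.9, 2.9]
opening: 0.625
```

arm_command(translation=[[0,0,-0.005],[0,0,-0.0125],[0,0,-0.0125]], rotation=[[0,0,0],[0,0,0],[0,0,0]], grip=[-0.2,-0.195,-0.195])

```text
time_s: 16.4
position: [0.5257, 0.1253, 0.1307]
tcp_rot: [[0.96, -0.006, 0.279], [-0.279, -0.012, 0.96], [-0.003, -1.0, -0.013]]
force: [-3.5, -21.0, 3.1]
opening: 0.598
```

arm_command(translation=[[0,0,-0.005],[0,0,-0.0125],[0,0,-0.0125]], rotation=[[0,0,0],[0,0,0],[0,0,0]], grip=[-0.16,-0.149,-0.149])

```text
time_s: 16.7
position: [0.5254, 0.1244, 0.1307]
tcp_rot: [[0.96, -0.006, 0.279], [-0.279, -0.012, 0.96], [-0.003, -1.0, -0.013]]
force: [-3.1, -22.3, 3.4]
opening: 0.58
```

arm_command(translation=[[0,0,0],[0,0,0],[0,0,0],[0,0,0]], rotation=[[0,0,0],[0,0,0],[0,0,0],[0,0,0]], grip=[0.2,1,1,1])

```text
time_s: 17.1
position: [0.5253, 0.1238, 0.1307]
tcp_rot: [[0.96, -0.007, 0.278], [-0.278, -0.013, 0.96], [-0.003, -1.0, -0.014]]
force: [-3.7, -23.8, 3.9]
opening: 0.561
```

```bash
python3 - <<'E'
from h import *
s=bot.read_state(); print(s['position'],s['force'],s['moment'],s['opening'])
c=eyes.capture('wrist'); im=c['image']
cv2.imwrite('pics/w3.png',cv2.resize(im[180:320,170:390],None,fx=3.6,fy=3.6,interpolation=cv2.INTER_CUBIC))
E
```

```text
[0.52525268 0.12380315 0.13073995] [ -3.6768826  -23.83244802   3.94931627] [-4.10731368  0.63928375  0.04329436] 0.5611950150939129
```

View pics/w3.png

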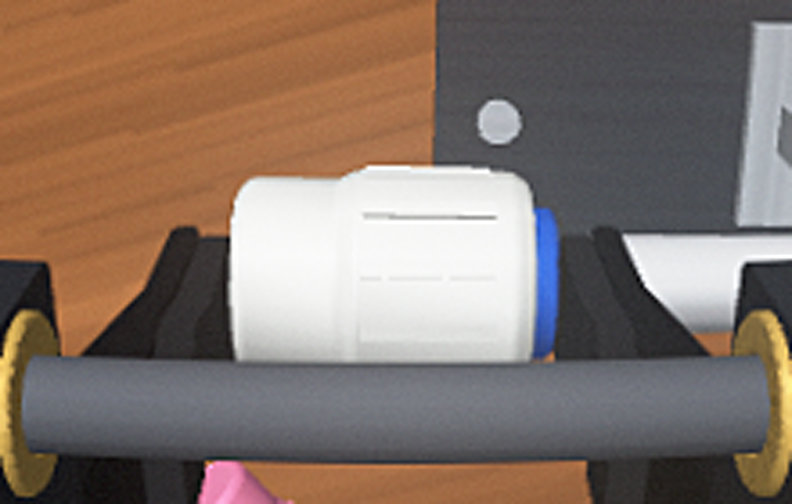

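Picture 7: the blue ring is pushed in flush, pinched between the fingers, opening about 49 mm and the arm still pushing 24 N. Drawing off now.

arm_command(translation=[[0,0,-0.06],[0,0,-0.12],[0,0,-0.18],[0,0,-0.24],[0,0,-0.3]], rotation=[[0,0,0],[0,0,0],[0,0,0],[0,0,0],[0,0,0]], grip=[1,1,1,1,1])

```text
time_s: 17.65
position: [0.5206, 0.1075, 0.1309]
tcp_rot: [[0.959, -0.0, 0.284], [-0.284, 0.0, 0.959], [-0.0, -1.0, 0.0]]
force: [0.3, 1.1, -0.8]
opening: 0.564
```

arm_command(translation=[[0,0,-0.1],[0,0,-0.2],[0,0,-0.3],[0,0,-0.4],[0,0,-0.5]], rotation=[[0,0,0],[0,0,0],[0,0,0],[0,0,0],[0,0,0]], grip=[1,1,1,1,1])

```text
time_s: 18.15
position: [0.5091, 0.0683, 0.131]
tcp_rot: [[0.959, 0.0, 0.284], [-0.284, -0.0, 0.959], [0.0, -1.0, -0.0]]
force: [-0.9, -0.4, -0.2]
opening: 0.52
```

arm_command(translation=[[0,0,-0.1],[0,0,-0.2],[0,0,-0.3],[0,0,-0.3],[0,0,-0.3]], rotation=[[0,0,0],[0,0,0],[0,0,0],[0,0,0],[0,0,0]], grip=[1,1,1,1,1])

```text
time_s: 18.65
position: [0.5026, 0.0458, 0.1311]
tcp_rot: [[0.959, 0.0, 0.285], [-0.285, 0.0, 0.959], [0.0, -1.0, 0.0]]
force: [0.0, 1.6, -0.1]
opening: 0.527
```

```bash
python3 - <<'E'
from h import *
s=bot.read_state(); print(s['position'],s['force'],s['opening'])
c=eyes.capture('wrist'); im=c['image']
cv2.imwrite('pics/w4.png',im[100:330])
E
```

```text
[0.50256056 0.04582587 0.13106248] [ 0.02917595  1.61721546 -0.14431632] 0.5268012341772716
```

View pics/w4.png

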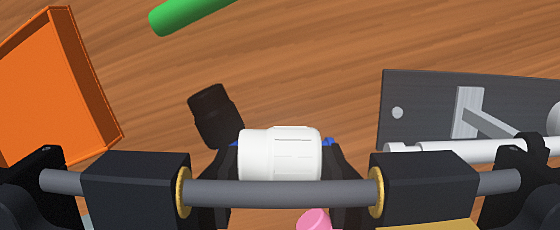

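Picture 8: the white cap is held level between the fingers, clear of the pipe. The opening has settled at 46 mm, so the ring-side pad is now on the cap's mouth face. Carrying it to the tray at moderate speed.

arm_command(translation=[[0,0,-0.15],[0,0,-0.35],[0,0,-0.58],[0,0,-0.84]], rotation=[[0,0,0],[0,0,0],[0,0,0],[0,0,0]], grip=[1,1,1,1])

```text
time_s: 19.1
position: [0.4831, -0.0191, 0.131]
tcp_rot: [[0.959, 0.0, 0.283], [-0.283, -0.0, 0.959], [0.0, -1.0, -0.0]]
force: [-0.1, -0.8, -1.3]
opening: 0.524
```

arm_command(translation=[[-0.02,0,-0.21],[-0.04,0,-0.42],[-0.05,0,-0.63],[-0.06,0,-0.84]], rotation=[[0,0,0],[0,0,0],[0,0,0],[0,0,0]], grip=[1,1,1,1])

```text
time_s: 19.5
position: [0.4593, -0.0824, 0.1311]
tcp_rot: [[0.959, 0.0, 0.283], [-0.283, -0.0, 0.959], [0.0, -1.0, -0.0]]
force: [0.0, -0.7, -0.9]
opening: 0.52
```

arm_command(translation=[[-0.02,0,-0.21],[-0.04,0,-0.42],[-0.05,0,-0.63],[-0.05,0,-0.84]], rotation=[[0,0,0],[0,0,0],[0,0,0],[0,0,0]], grip=[1,1,1,1])

```text
time_s: 19.9
position: [0.4362, -0.1456, 0.1311]
tcp_rot: [[0.959, -0.0, 0.283], [-0.283, -0.0, 0.959], [-0.0, -1.0, -0.0]]
force: [-0.2, -0.5, -1.5]
opening: 0.521
```

arm_command(translation=[[0,0,-0.25],[0,0,-0.5],[0,0,-0.7],[0,0,-0.84],[0,0,-0.84]], rotation=[[0,0,0],[0,0,0],[0,0,0],[0,0,0],[0,0,0]], grip=[1,1,1,1,1])

```text
time_s: 20.4
position: [0.4177, -0.2107, 0.1311]
tcp_rot: [[0.958, 0.001, 0.286], [-0.286, -0.001, 0.958], [0.001, -1.0, -0.001]]
force: [0.5, -1.3, -0.7]
opening: 0.522
```

```bash
python3 - <<'E'
from h import *
s=bot.read_state(); print(s['position'],s['force'],s['opening'])
c=cam('scene'); im=c['image']
cv2.imwrite('pics/s5.png',cv2.resize(im[130:290,100:300],None,fx=3.6,fy=3.6,interpolation=cv2.INTER_CUBIC))
E
```

```text
[ 0.41767251 -0.21069864  0.13110024] [ 0.5042035  -1.28841273 -0.72770945] 0.5224619941923034
```

View pics/s5.png

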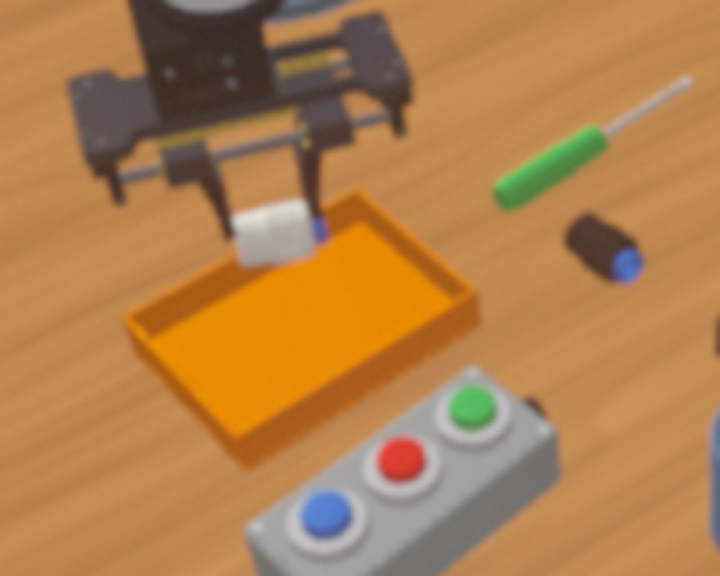

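Picture 9: cap held with its axis level above the tray's middle, cap at about (275,235) in the crop. Lowering, then feeling for the floor.

arm_command(translation=[[0,0.2,0],[0,0.4,0],[0,0.6,0],[0,0.7,0],[0,0.75,0]], rotation=[[0,0,0],[0,0,0],[0,0,0],[0,0,0],[0,0,0]], grip=[1,1,1,1,1])

```text
time_s: 20.95
position: [0.4176, -0.2083, 0.0704]
tcp_rot: [[0.959, -0.001, 0.283], [-0.283, 0.001, 0.959], [-0.001, -1.0, 0.001]]
force: [0.3, -0.2, -1.2]
opening: 0.52
```

arm_command(translation=[[0,0.025,0],[0,0.05,0],[0,0.05,0]], rotation=[[0,0,0],[0,0,0],[0,0,0]], grip=[1,1,1])

```text
time_s: 21.25
position: [0.4179, -0.2092, 0.0673]
tcp_rot: [[0.959, 0.0, 0.284], [-0.284, -0.0, 0.959], [0.0, -1.0, -0.0]]
force: [0.3, -0.2, -0.7]
opening: 0.521
```

arm_command(translation=[[0,0.025,0],[0,0.05,0],[0,0.05,0]], rotation=[[0,0,0],[0,0,0],[0,0,0]], grip=[1,1,1])

```text
time_s: 21.55
position: [0.4177, -0.2092, 0.063]
tcp_rot: [[0.959, -0.0, 0.284], [-0.284, 0.0, 0.959], [-0.0, -1.0, 0.0]]
force: [0.3, -0.1, -0.8]
opening: 0.522
```

arm_command(translation=[[0,0.025,0],[0,0.025,0],[0,0.025,0]], rotation=[[0,0,0],[0,0,0],[0,0,0]], grip=[1,1,1])

```text
time_s: 21.85
position: [0.4177, -0.2092, 0.061]
tcp_rot: [[0.959, -0.0, 0.284], [-0.284, 0.0, 0.959], [-0.0, -1.0, 0.0]]
force: [-0.8, -0.4, -1.6]
opening: 0.521
```

arm_command(translation=[[0,0.025,0],[0,0.025,0]], rotation=[[0,0,0],[0,0,0]], grip=[1,1])

```text
time_s: 22.05
position: [0.4177, -0.2092, 0.0588]
tcp_rot: [[0.959, -0.0, 0.284], [-0.284, 0.0, 0.959], [-0.0, -1.0, 0.0]]
force: [-0.6, -0.2, -1.2]
opening: 0.525
```

arm_command(translation=[[0,0.025,0],[0,0.025,0]], rotation=[[0,0,0],[0,0,0]], grip=[1,1])

```text
time_s: 22.25
position: [0.4177, -0.2091, 0.0568]
tcp_rot: [[0.959, -0.0, 0.284], [-0.284, 0.0, 0.959], [-0.0, -1.0, 0.0]]
force: [0.4, -0.8, -1.3]
opening: 0.52
```

arm_command(translation=[[0,0.02,0],[0,0.02,0]], rotation=[[0,0,0],[0,0,0]], grip=[1,1])

```text
time_s: 22.45
position: [0.4179, -0.2093, 0.0558]
tcp_rot: [[0.959, 0.0, 0.284], [-0.284, -0.0, 0.959], [0.0, -1.0, -0.0]]
force: [-0.2, 0.7, 2.6]
opening: 0.525
```

The cap is down: 2.6 N at TCP z 0.056, axis about 22 mm up as expected. Releasing and lifting.

arm_command(translation=[[0,0,0],[0,0,0],[0,0,0],[0,0,0],[0,0,0]], rotation=[[0,0,0],[0,0,0],[0,0,0],[0,0,0],[0,0,0]], grip=[-0.2,-0.5,-0.5,-0.5,-0.5])

```text
time_s: 22.95
position: [0.4178, -0.2092, 0.0554]
tcp_rot: [[0.959, -0.0, 0.284], [-0.284, -0.0, 0.959], [-0.0, -1.0, -0.0]]
force: [-0.2, 0.1, -0.0]
opening: 0.742
```

arm_command(translation=[[0,-0.15,0],[0,-0.4,0],[0,-0.8,0],[0,-1,0]], rotation=[[0,0,0],[0,0,0],[0,0,0],[0,0,0]], grip=[-0.5,-0.5,-0.5,-0.5])

```text
time_s: 23.35
position: [0.4181, -0.2094, 0.137]
tcp_rot: [[0.959, 0.001, 0.284], [-0.284, -0.001, 0.959], [0.002, -1.0, -0.001]]
force: [0.2, -0.1, -0.1]
opening: 0.748
```

arm_command(translation=[[0,-0.4,0],[0,-0.8,0],[0,-1,0],[0,-1,0],[0,-1,0]], rotation=[[0,0,0],[0,0,0],[0,0,0],[0,0,0],[0,0,0]], grip=[-0.5,-0.5,-0.5,-0.5,-0.5])

```text
time_s: 23.85
position: [0.4174, -0.2088, 0.2151]
tcp_rot: [[0.959, -0.0, 0.284], [-0.284, 0.0, 0.959], [-0.0, -1.0, 0.0]]
force: [0.3, -0.1, -1.1]
opening: 0.753
```

```bash
python3 - <<'E'
from h import *
s=bot.read_state(); print(s['time_s'],s['position'],s['force'],s['opening'])
c=cam('scene'); im=c['image']; cv2.imwrite('pics/s6.png',cv2.resize(im[100:300,100:420],None,fx=2.4,fy=2.4,interpolation=cv2.INTER_CUBIC))
for q in models.spot_point('scene','cap')[:5]:
    p=np.array(q['point'])*[560,420]; print(round(q['conf'],2),p.round(1),atz(c,p,.022).round(3))
for th,z in(('brush_mug_mid',.045),('screwdriver_grip',.012),('foam_offcut_mid',.0275)):
    q=models.spot_point('scene',th)
    if q: p=np.array(q[0]['point'])*[560,420]; print(th,atz(c,p,z).round(3))
E
```

```text
23.85 [ 0.41740577 -0.20881916  0.21506474] [ 0.30642599 -0.06521691 -1.11886006] 0.752680235496264
0.72 [320.3 221.1] [0.634 0.047 0.022]
0.55 [179.9 220.3] [ 0.426 -0.218  0.022]
0.55 [267.3 197.4] [ 0.491 -0.005  0.022]
0.51 [317.  145.1] [0.405 0.236 0.022]
brush_mug_mid [ 0.741 -0.066  0.045]
screwdriver_grip [0.398 0.034 0.012]
foam_offcut_mid [0.791 0.15  0.027]
```

View pics/s6.png

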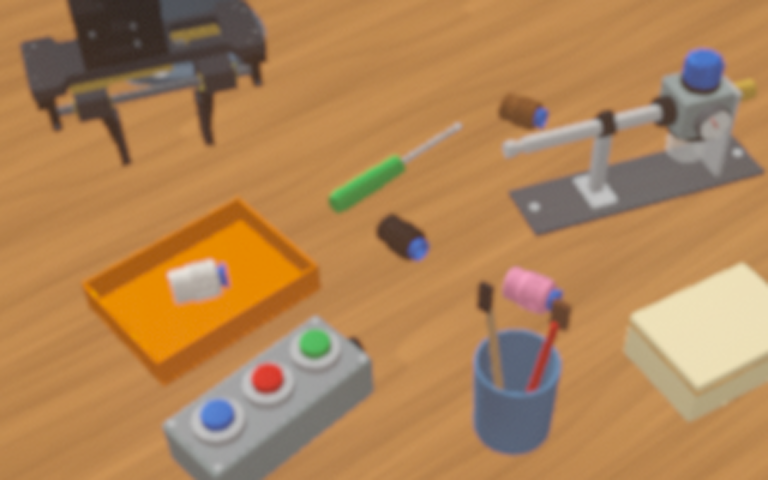

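Picture 10: the cap lies in the tray at about (197,282) in the crop, the gripper is clear, the pipe is bare and the bystanders are in place.

```bash
python3 -c "
from rig import bot; print(bot.hand_in())"
```

```text
the job is handed in; nothing more can be done
None
```

The job is handed in at about 24 s of the 64 s allowed. The stop end is off the pipe and lying in the orange tray.

**What I did:**
1. I pressed the red stop button (peak 14.6 N).
2. I held the blue vent button fully down at about 22 N for at least 2 s. I never touched the green button.
3. I pushed the white stop end home with about 23 N.
4. I pinched the ring in. The jaw opening went from 55 mm at ring contact to about 49 mm, and the picture showed the ring flush.
5. I drew the stop end off about 80 mm, lowered it into the tray until I felt the floor, then let go and lifted clear.

**Last checks:**
- **Stop end:** it is at about (0.426, −0.218), roughly 12 mm from the tray's centre. The pipe is bare.
- **Gripper:** it is clear of everything, and the force reading is at noise level, about 1 N.
- **Bystanders:** the mug, screwdriver and foam read within about 11 mm of their first positions. That is near the networks' own scatter, and the arm never came near them.

**One disagreement:** during the draw-off the jaw opening slipped from 49 to 46 mm. The pad moved from the ring onto the stop end's mouth face somewhere between 2 and 43 mm past the pipe's end. I can't say whether the ring stayed pressed to the very end. The stop end still came off freely, with no pull force showing, and it stayed gripped throughout.

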